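# Slide the screw case across to its rack

## Robot

A 7-joint arm with a two-finger parallel gripper is mounted at the origin on a cart in front of the work surface, level with it; the furniture and walls round the work are solid. World frame = base frame: x ahead of the robot, y to its left, z up, the work surface at z = 0. Lengths are in mm, angles in rad, forces in N, time in s.
With the tool pointing down it reaches from about 375 to 925 mm from the base axis. Payload 3.1 kg.
Tool frame: the origin (TCP) lies at the very end of the fingers, on their centre line; the grasp point (between the pads) lies 19 mm behind it (ctrl.grasp_offset is the distance from the TCP to the grasp point, in mm); y points along the fingers, x is the direction in which the jaws open and shut, and the axes are right-handed (so a half turn about y gives the same grasp; the last joint's range is limited). The gripper opens to 85 mm and grips with 20 to 120 N. Pads are 22 mm wide; open, the fingers measure 114 mm over their backs; the gripper's body (76 mm by 85 mm) begins 54 mm behind the grasp point. The pads swing forward as they close: fully open they stand 13 mm farther back than shut.
Start: joints at [1.212, 0.383, 0.044, 1.598, -0.018, 1.161, -0.05], TCP at [167.624, -628.017, 231.269] pointing down, gripper open.
Joint ranges: [-2.61, 2.61], [-0.41, 2.15], [-1.48, 1.57], [0, 2.5], [-1.57, 4.71], [0.05, 1.97], [-2.85, 2.85]. Speed limits (rad/s): [2.79, 2.79, 3.14, 3.14, 3.14, 3.14, 3.14].

## Interface

Orientations are given as a rotation vector (axis times angle).
In Python, from rig import status, read_camera, get_calibration, ctrl gives the robot as it stands.
- The arm moves only by the tool move_arm, never from a script. Its arguments are lists of equal length, an entry for each row: "offset": the shift along the tool's x, y, z in cm, a list of three; "turn": the turn, a rotation vector about the tool's x, y, z in rad, a list of three; "jaw": the opening, from -1 (shut) to 1 (fully open), so that 0 is half open. A call has exactly 5 rows; each row shifts and turns the commanded pose from where the row before left it, along the tool's axes as they then stand; what a row does not reach is not made up. A row lasts 1/12 s, in which the tool goes at most 41.7 mm and 7.16 degrees, less where a joint would pass 70% of its speed; a pose out of reach is approached as far as the arm can. A call is refused whole if a number of a shift passes 4.17 or a number of a turn 0.125, either way. A call with a gripper value outside its range is refused whole. The fingers move at their own pace and stop on an object; "grip_force" is the grip in N (left out, the last holds). Time passes only in rows, so rows that do not move let the fingers close, or fill a call up. It gives the time, the measured TCP pose, the force and the opening at its end, in the units of the state.
- status.get_state(): the state, without advancing time (a new reading comes with each control period).
- read_camera(name): name is "side" or "top"; returns the picture (384x512x3 uint8, red, green, blue); there is no depth.
- get_calibration(name): a dict with "vertical_fov" (degrees; the focal length in pixels is half the picture's height over the tangent of half this angle, whatever the lens; pixels are square), "cx", "cy" (the principal point, pixels), "dist_coeffs" ([k1, k2, p1, p2, k3] as OpenCV has them; the pictures are not rectified), "position" and "orientation" of the camera in the world. Camera axes: x right, y down, z forward; pixel columns grow to the right and rows downward; lengths in mm; the calibration is good to about 2 mm. A picture is of the moment at which its call begins. get_calibration takes no time and is no camera call.
- ctrl.hand_in(): hands the job in, once; it reports no verdict.
The state is a dict: "clock": time; "q": joint angles; "qd": joint speeds; "tau": joint torques, N m; "position": TCP position; "tool_rot": TCP orientation; "force": force on the tool from outside, world axes, zero at the start; "torque": the same for the moment, N m; "finger_gap": opening from 0.0 (shut) to 1.0 (fully open).
Only numpy, scipy, OpenCV 4.12 (cv2) and the standard library are available. Lean on these libraries where they do the work, as an engineer would, in place of code of your own. Each camera call takes 0.05 s, during which the arm holds its last target.

## Task

Square the loaded assortment case against the fence of the plywood stand. Then push it by its tail ledge across the open gap into the upper bay of the blue rack, pressing the tail down while the nose crosses and easing off before the tail crosses so that neither end sags into the gap, and push it fully home against the rubber buffer until the spring catch drops into its notch and holds it. Work gently, by feel, and leave the things lying around alone.

Things in the scene. Friction and masses are not known exactly. Their poses are not given: they have to be found in the camera images.
- case_mid (a point): centre (half-way up) of the loose assortment case: closed dark grey small-parts box with a clear lid, 110 mm wide (its x), 170 mm long (its y), 42 mm high, about 0.6 kg (20% either way). Nose at +y, tail at -y. Too wide to grip; it slides on its flat underside. Starts on the stand, 10 to 30 mm off the fence and turned a little.
- case_nose (a point): lower nose edge of the case, 85 mm ahead of case_mid, at its underside. The edge and the upright nose corners are rounded (5 and 8 mm). Steel bolts in the front bays make the case nose-heavy: it balances about 46 mm behind this edge. 40 mm behind the nose each side has a notch for the catch, 18 mm long, 7 mm deep.
- case_ledge (a point): middle of the top of the case's thumb ledge: the rear 34 mm of the case, over its whole width, are only 16 mm high and open behind and above. 17 mm ahead of this point the box's upright tail wall rises 26 mm above the ledge, to push against. 68 mm behind case_mid; axes as the case's.
- stand: fixed plywood riser, origin at bench level under the middle of its deck; deck 80 mm high, 215 mm long along y (its +y end faces the rack), from x = -101.5 to +70.5 mm
- fence_mid (a point): middle of the foot of the inner face of the aluminium fence along the stand's far (+x) side, 14 mm high, as long as the deck, within 2 mm in line with the rack's +x guide. A squared case has its middle 55 mm to the -x side of this face; axes as the stand's.
- stand_edge (a point): upper edge of the stand's deck at its +y end, where the gap begins; axes as the stand's. The gap from here to rack_mouth is 90 to 98 mm.
- rack: fixed blue steel-angle rack with two bays, origin at bench level; +y leads into it. The lower bay holds another case. The upper bay is open above: two runners 80 mm high, as high as the stand's deck; side guides 14 mm high with inner faces at x = -56.5 and +56.5 mm (3 mm wider than the case in all); a springy rubber buffer at the back.
- rack_mouth (a point): middle of the upper bay's mouth, at runner height, where the level runners begin, 65 mm before the rack's origin; axes as the rack's. In front of it lips bend down 6 mm over 20 mm, and the guides flare out to catch a case up to about 8 mm off line.
- rack_home (a point): where case_mid lies when the case is fully home, latched; axes as the rack's, the case's y along the rack's +y. The nose meets the rubber buffer 2.5 mm before home (3 N per mm) and must be pressed 0.5 to 1 mm past home for the catch to drop in; solid stop 3 mm past home. The tail stays 20 mm outside.
- catch (a joint): bevelled steel spring bolt in the rack's -x guide, 6 mm into the bay, flat back face 54 mm ahead of rack_home. 0 = fully out, also when dropped into the case's notch; grows (m) to 3 to 6 mm while the case rides past it. The case meets it 45 mm before home; passing takes some 4 to 10 N, pressing the buffer until it drops in 10 to 18 N in all.
- hex_keys: red folding hex key set, 85 mm, bystander lying on the bench behind the rack
- pliers: combination pliers with red handles, 193 mm, bystander lying on the bench to the left of the rack

How it is judged (in metres and radians):
On the way, in this order (a step that is already met when the one before it is completed fails the run):
1. the case is squared on the stand: its side within 2 mm of the fence and within 0.02 rad of parallel, before its nose goes more than 5 mm out over the gap (x of case_mid in the frame of fence_mid above -0.057 m and angle between the y axis of case_mid and the y axis of stand, either way round below 0.02 rad and y of case_mid in the frame of stand_edge below -0.08 m), for 0.2 s.
2. the nose has crossed: it lies on the runners, 5 mm or more past the mouth, the case level (y of case_mid in the frame of rack_mouth above -0.08 m and angle between case_mid's own z axis and vertical below 0.03 rad), for 0.1 s.
3. the case is home and the catch has dropped in (y of case_mid in the frame of rack_home above -0.003 m and value of joint catch below 0.0015 m), for 0.2 s.
At the end, for the whole second after the job is handed in: the case lies level on the upper runners, fully home within 3 mm along the rack, the catch out in its notch (under 1.5 mm pressed), at rest and let go (all of step 3 and y of case_mid in the frame of rack_home below 0.003 m and horizontal distance between case_mid and rack_home below 0.005 m and z of case_mid in the frame of rack_home between -0.003 and 0.003 m and angle between case_mid's own z axis and vertical below 0.02 rad and linear speed of case below 0.01 m/s); the robot touches nothing.
It fails at once if the case sags into the gap at either end (tilts more than 0.06 rad, about 5 mm at the nose) (angle between case_mid's own z axis and vertical above 0.06 rad).
It fails at once if the fingers bear on the case with more than 30 N (contact force between the fingers and case above 30 N).
It fails at once if the case is rammed against the rack (all contacts between them together over 50 N; latched at rest they make about 25 N) (contact force between case and rack above 50 N).
It fails at once if a bystander is shifted more than 20 mm (distance of any of hex_keys, pliers from where it was at the start of the episode above 0.02 m).
It also fails if it takes over 72 s, if anything falls off the work surface, if the arm or the gripper's body presses on something with over 40 N, if the wrist force passes 120 N, or if a joint passes its speed limit or range.

## Working session

There is one attempt and no reset: what is moved stays moved. The work goes in short steps, Python scripts to look and compute and a tool call to move; the robot and the scene stay as the last step left them, time stands still between calls to the robot, and variables do not carry over. Pictures are saved under pics/ and viewed, and the job is handed in when it is done.

Besides the shell and the picture viewer there is one more tool, called after "Emit:" by a JSON object that holds its "method" and its "body". move_arm: Moves the arm, as the interface text tells. Its arguments: {"type":"object","properties":{"offset":{"type":"array","items":{"type":"array","items":{"type":"number"}}},"turn":{"type":"array","items":{"type":"array","items":{"type":"number"}}},"jaw":{"type":"array","items":{"type":"number"}},"grip_force":{"type":"number"}},"required":["offset","turn","jaw"]}

```bash
ls; mkdir -p pics; python3 - <<'E'
from rig import status, read_camera, get_calibration, ctrl
import cv2
print(status.get_state())
for n in("side","top"):
    print(n,get_calibration(n))
    cv2.imwrite(f"pics/{n}0.png",read_camera(n)[:,:,::-1])
E
```

```text
pics
{'clock': 0.0, 'q': array([ 1.21219675,  0.38384828,  0.04384224,  1.59957097, -0.01790396,
        1.16120569, -0.04992005]), 'qd': array([-0.00029801,  0.00028527, -0.00170526, -0.00045451,  0.00011781,
       -0.00071   , -0.00067241]), 'tau': array([ 3.13086675e-04, -4.33455598e+01,  1.02420956e+00, -2.49512887e+01,
        1.05952521e-02,  1.14056040e-02,  8.12601485e-06]), 'position': array([ 167.35183537, -627.1110795 ,  229.88011717]), 'tool_rot': array([-1.31983309,  1.01650748, -1.01288149]), 'force': array([ 0.17704015,  0.41201082, -0.82758371]), 'torque': array([-0.02266192, -0.00173792,  0.04414859]), 'finger_gap': 0.9986421641058584}
side {'vertical_fov': 56.36053953954297, 'cx': 259.3309931553146, 'cy': 197.1716852209287, 'dist_coeffs': array([-0.08642712,  0.        ,  0.        ,  0.        ,  0.        ]), 'position': array([ 163.96902886, -248.86281182,  864.70236364]), 'orientation': array([-2.29718989,  1.38925017, -0.36745273])}
top {'vertical_fov': 51.96510152922387, 'cx': 258.4006230668924, 'cy': 188.63028270471955, 'dist_coeffs': array([-0.0228547,  0.       ,  0.       ,  0.       ,  0.       ]), 'position': array([ 297.28001458,  -44.4067038 , 1215.08090995]), 'orientation': array([-2.14765025,  2.05738397, -0.23860083])}
```

View pics/side0.png

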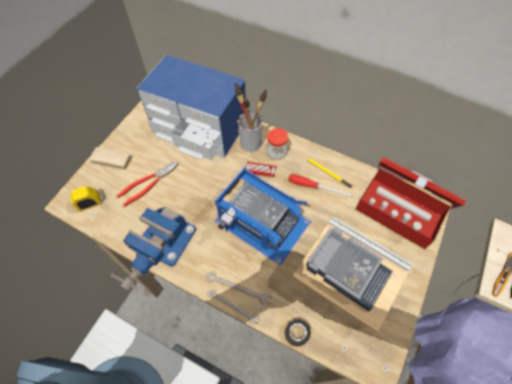

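View pics/top0.png

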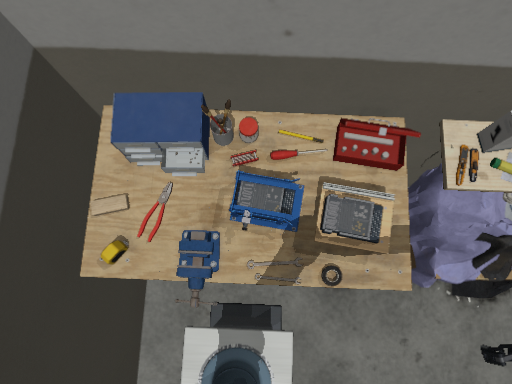

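Top view: the rack is at about (266,200), the stand with the case at (352,215), and +y points left. I'll zoom in on both.

```bash
python3 - <<'E'
import cv2
a=cv2.imread("pics/top0.png")[160:260,215:405]; cv2.imwrite("pics/topz.png",cv2.resize(a,None,fx=4,fy=4,interpolation=cv2.INTER_CUBIC))
a=cv2.imread("pics/side0.png")[160:330,205:415]; cv2.imwrite("pics/sidez.png",cv2.resize(a,None,fx=3.5,fy=3.5,interpolation=cv2.INTER_CUBIC))
E
```

```text
(no output)
```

View pics/topz.png

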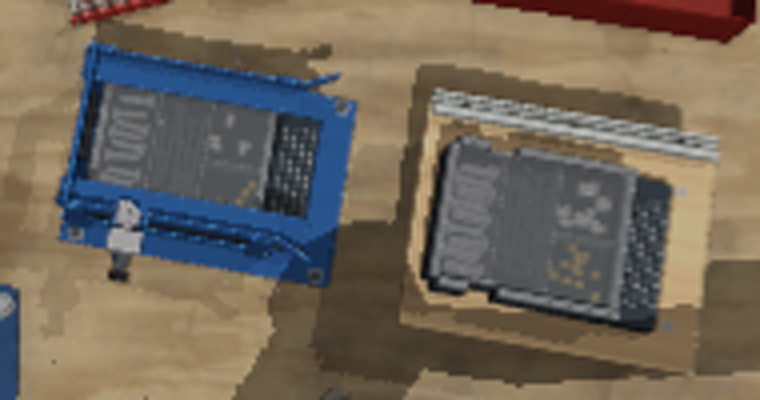

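View pics/sidez.png

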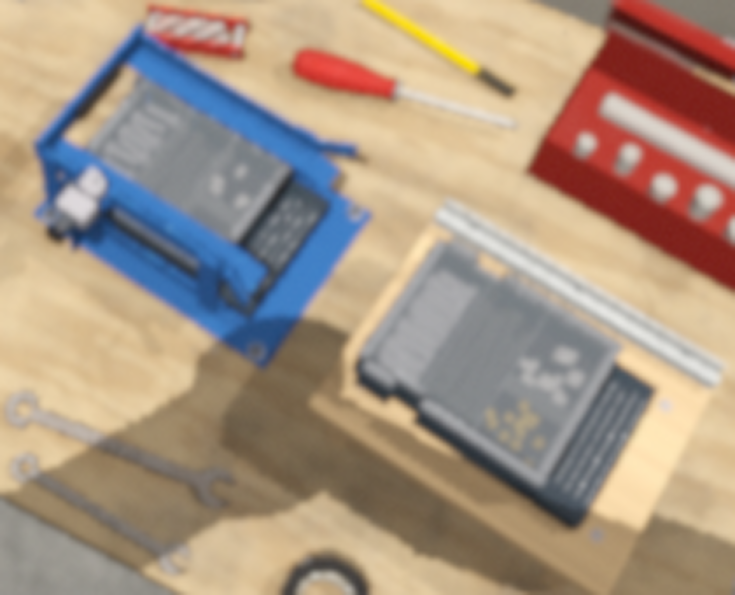

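```bash
cat > h.py <<'E'
import numpy as np, cv2
from scipy.spatial.transform import Rotation as R
from rig import status, read_camera, get_calibration, ctrl
def cal(n):
    c=get_calibration(n); f=192/np.tan(np.radians(c["vertical_fov"])/2)
    K=np.array([[f,0,c["cx"]],[0,f,c["cy"]],[0,0,1]]); M=R.from_rotvec(c["orientation"]).as_matrix()
    return K,np.array(c["dist_coeffs"]),M,np.array(c["position"])
def pix(n,uv,z):
    K,d,M,p=cal(n); u=cv2.undistortPoints(np.array(uv,float).reshape(-1,1,2),K,d).reshape(-1,2)
    r=np.c_[u,np.ones(len(u))]@M.T; return p+r*((z-p[2])/r[:,2])[:,None]
def proj(n,P):
    K,d,M,p=cal(n); rv=cv2.Rodrigues(M.T)[0]
    return cv2.projectPoints(np.array(P,float).reshape(-1,1,3),rv,-M.T@p,K,d)[0].reshape(-1,2)
def tz(uv): return np.array(uv)/4+[215-.375,160-.375]
def sz(uv): return np.array(uv)/3.5+[205-.357,160-.357]
E
python3 - <<'E'
from h import *
np.set_printoptions(precision=1,suppress=True)
def show(l,z,t,s):
    print(l); 
    if t: print(" top",pix("top",tz(t),z)[:,:2].tolist().__str__()) 
    if s: print(" side",pix("side",sz(s),z)[:,:2].tolist().__str__())
show("fence foot inner L,R z94",94,[(432,112),(717,160)],[(437,216),(708,385)])
show("fence outer top",94,[(434,90),(719,138)],[(447,200),(722,365)])
show("case lid far nose,far tail,near tail,near nose z122",122,[(458,138),(635,172),(612,318),(428,288)],[(440,240),(618,350),(545,487),(360,365)])
show("ledge tail far, near z96",96,[(672,185),(655,330)],[(652,385),(578,525)])
show("deck +y edge far, near z80",80,[(432,112),(403,322)],[(437,222),(345,372)])
show("rack guides inner? far L,R; near L,R z94",94,[(95,80),(310,118),(75,205),(270,240)],[(145,65),(330,175),(50,150),(255,275)])
for n in("top","side"):
    st=status.get_state(); print(n,proj(n,[st["position"]]))
E
```

```text
fence foot inner L,R z94
 top [[564.7861290668992, -227.8321893299545], [537.953870053907, -436.11965138460835]]
 side [[566.4863798206029, -231.36318513977199], [536.2115471246177, -434.1272784745097]]
fence outer top
 top [[581.4300138925162, -229.2050621172351], [554.4491510370121, -438.1544641721458]]
 side [[580.9647019498792, -232.88314658382944], [553.5545057669034, -438.5440246684957]]
case lid far nose,far tail,near tail,near nose z122
 top [[539.9370968538348, -241.86357896761876], [520.7394895523859, -367.58505725373846], [416.76182566853714, -349.29492863475207], [432.26475890825475, -221.2546572787131]]
 side [[536.7487577007673, -240.29957326503418], [518.5985406403328, -369.0022014052744], [416.64692639766736, -357.5584727803296], [435.252298284395, -228.43042641801955]]
ledge tail far, near z96
 top [[517.610669013742, -401.9885617187173], [412.35848050483935, -387.0416092429924]]
 side [[518.5670694027312, -400.67977600559595], [412.83262775014686, -387.6894252756437]]
deck +y edge far, near z80
 top [[568.1267314886836, -230.12279723754116], [412.20797885052474, -210.2411145947534]]
 side [[569.5340318404127, -232.78958003440925], [441.73780035668847, -220.5304575937726]]
rack guides inner? far L,R; near L,R z94
 top [[578.094343321666, 19.592209924767936], [556.3932707182869, -138.70221161816823], [484.74885256765367, 29.013691334781782], [465.40597934891184, -112.10706828650632]]
 side [[580.2809873806215, 2.6648534836395754], [561.0984040543665, -153.50345103222128], [487.9020561854784, 27.81679523416443], [470.12767931791257, -140.45043436891996]]
top [[497.5 343.9]]
side [[481.1 503.2]]
```

```bash
cat >> h.py <<'E'
np.set_printoptions(precision=3,suppress=True)
PHI=-0.128
NV=np.array([np.cos(PHI),np.sin(PHI),0]); TV=np.array([-np.sin(PHI),np.cos(PHI),0])
def frame(flip=1,mode="t",phi=PHI):
    n=np.array([np.cos(phi),np.sin(phi),0]); t=np.array([-np.sin(phi),np.cos(phi),0])
    x=flip*(t if mode=="t" else n); y=np.array([0,0,-1.]); z=np.cross(x,y); return np.c_[x,y,z]
def st():
    s=status.get_state(); M=R.from_rotvec(s["tool_rot"]).as_matrix(); p=s["position"]
    print("t%.2f n%.1f t%.1f z%.1f  Fn%.1f Ft%.1f Fz%.1f gap%.2f yaw"%(s["clock"],p@NV,p@TV,p[2],s["force"]@NV,s["force"]@TV,s["force"][2],s["finger_gap"]),(R.from_matrix(M)).as_rotvec())
    return p,M
def delta(n,t,z,F):
    p,M=st(); tgt=n*NV+t*TV+np.array([0,0,z]); 
    print("tgt",tgt,"offset cm tool axes",M.T@(tgt-p)/10,"turn",R.from_matrix(M.T@F).as_rotvec())
E
python3 - <<'E'
from h import *
p,M=st(); print(M)
for f in(1,-1):
  for m in "tn": print(f,m); delta(425,-232,180,frame(f,m))
E
```

```text
t0.10 n246.1 t-600.7 z230.0  Fn-0.0 Ft0.2 Fz-0.0 gap1.00 yaw [-1.32   1.016 -1.013]
[[ 0.258 -0.001  0.966]
 [-0.966  0.002  0.258]
 [-0.002 -1.    -0.   ]]
1 t
t0.10 n246.1 t-600.7 z230.0  Fn-0.0 Ft0.2 Fz-0.0 gap1.00 yaw [-1.32   1.016 -1.013]
tgt [ 391.908 -284.354  180.   ] offset cm tool axes [-27.321   5.062  30.536] turn [-0.003 -2.753 -0.001]
1 n
t0.10 n246.1 t-600.7 z230.0  Fn-0.0 Ft0.2 Fz-0.0 gap1.00 yaw [-1.32   1.016 -1.013]
tgt [ 391.908 -284.354  180.   ] offset cm tool axes [-27.321   5.062  30.536] turn [-0.001 -1.182 -0.002]
-1 t
t0.10 n246.1 t-600.7 z230.0  Fn-0.0 Ft0.2 Fz-0.0 gap1.00 yaw [-1.32   1.016 -1.013]
tgt [ 391.908 -284.354  180.   ] offset cm tool axes [-27.321   5.062  30.536] turn [ 0.001  0.389 -0.002]
-1 n
t0.10 n246.1 t-600.7 z230.0  Fn-0.0 Ft0.2 Fz-0.0 gap1.00 yaw [-1.32   1.016 -1.013]
tgt [ 391.908 -284.354  180.   ] offset cm tool axes [-27.321   5.062  30.536] turn [ 0.002  1.96  -0.001]
```

Emit:
{"method": "move_arm", "body": {"offset": [[0, 0, 0], [0, 0, 0], [0, 0, 0], [0, 0, 0], [0, 0, 0]], "turn": [[0, 0.0972, 0], [0, 0.0972, 0], [0, 0.0972, 0], [0, 0.0972, 0], [0, 0, 0]], "jaw": [1, 1, 1, 1, 1]}}

```text
clock: 0.52
position: [167.5, -627.5, 230.5]
tool_rot: [-1.145, 1.305, -1.303]
force: [-0.8, -0.1, 0.1]
finger_gap: 1.001
```

```bash
python3 -c "
from h import *
delta(425,-232,190,frame(-1,'t'))"
```

```text
t0.52 n246.2 t-601.0 z230.5  Fn-0.8 Ft-0.2 Fz0.1 gap1.00 yaw [-1.145  1.305 -1.303]
tgt [ 391.908 -284.354  190.   ] offset cm tool axes [-36.917   4.081  17.824] turn [ 0.001 -0.001 -0.001]
```

Emit:
{"method": "move_arm", "body": {"offset": [[-2.46, 0, 1.19], [-2.46, 0, 1.19], [-2.46, 0, 1.19], [-2.46, 0, 1.19], [-2.46, 0, 1.19]], "turn": [[0, 0, 0], [0, 0, 0], [0, 0, 0], [0, 0, 0], [0, 0, 0]], "jaw": [1, 1, 1, 1, 1]}}

```text
clock: 0.93
position: [242.7, -512.2, 230.8]
tool_rot: [-1.147, 1.302, -1.3]
force: [0.7, -0.3, -1.2]
finger_gap: 1.002
```

Emit:
{"method": "move_arm", "body": {"offset": [[-2.46, 0.4, 1.19], [-2.46, 0.4, 1.19], [-2.46, 0.4, 1.19], [-2.46, 0.4, 1.19], [-2.46, 0.4, 1.19]], "turn": [[0, 0, 0], [0, 0, 0], [0, 0, 0], [0, 0, 0], [0, 0, 0]], "jaw": [1, 1, 1, 1, 1]}}

```text
clock: 1.35
position: [317.4, -397.8, 210.9]
tool_rot: [-1.148, 1.301, -1.301]
force: [0.2, -0.2, 0.5]
finger_gap: 1.005
```

Emit:
{"method": "move_arm", "body": {"offset": [[-2.46, 0.4, 1.19], [-2.46, 0.4, 1.19], [-2.46, 0.4, 1.19], [-2.46, 0.4, 1.19], [-2.46, 0.4, 1.19]], "turn": [[0, 0, 0], [0, 0, 0], [0, 0, 0], [0, 0, 0], [0, 0, 0]], "jaw": [1, 1, 1, 1, 1]}}

```text
clock: 1.77
position: [392.0, -283.5, 191.0]
tool_rot: [-1.148, 1.301, -1.301]
force: [0.2, 0.3, -0.5]
finger_gap: 0.997
```

```bash
python3 -c "
from h import *
delta(425,-232,85,frame(-1,'t'))
cv2.imwrite('pics/s1.png',cv2.resize(read_camera('side')[140:340,200:440,::-1],None,fx=3,fy=3,interpolation=cv2.INTER_CUBIC))"
```

```text
t1.77 n425.0 t-231.2 z191.0  Fn0.2 Ft0.3 Fz-0.5 gap1.00 yaw [-1.148  1.301 -1.301]
tgt [ 391.908 -284.354   85.   ] offset cm tool axes [ 0.084 10.598 -0.001] turn [0.    0.003 0.   ]
```

View pics/s1.png

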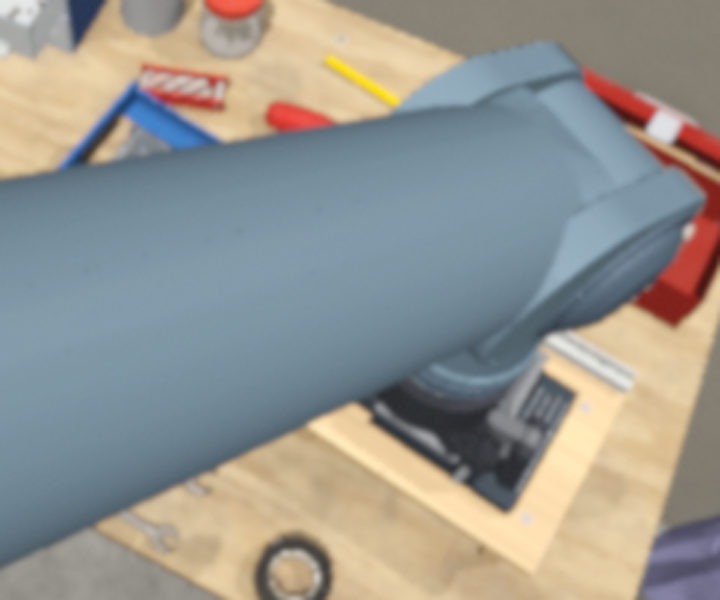

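Emit:
{"method": "move_arm", "body": {"offset": [[0, 2.5, 0], [0, 2.5, 0], [0, 2.5, 0], [0, 2.3, 0], [0, 0, 0]], "turn": [[0, 0, 0], [0, 0, 0], [0, 0, 0], [0, 0, 0], [0, 0, 0]], "jaw": [1, 1, 1, 1, 1]}}

```text
clock: 2.23
position: [387.8, -282.4, 88.8]
tool_rot: [-1.15, 1.31, -1.293]
force: [-0.7, 0.0, -0.9]
finger_gap: 1.0
```

Emit:
{"method": "move_arm", "body": {"offset": [[0, 0.2, 0.3], [0, 0, 0.3], [0, 0, 0.3], [0, 0, 0.3], [0, 0, 0.3]], "turn": [[0, 0.003, 0], [0, 0, 0], [0, 0, 0], [0, 0, 0], [0, 0, 0]], "jaw": [1, 1, 1, 1, 1]}}

```text
clock: 2.65
position: [408.2, -287.5, 92.7]
tool_rot: [-1.144, 1.302, -1.307]
force: [-0.3, 0.1, -0.1]
finger_gap: 1.003
```

```bash
python3 -c "
from h import *
delta(440,-232,90,frame(-1,'t'))"
```

```text
t2.65 n441.5 t-233.0 z92.7  Fn-0.3 Ft0.1 Fz-0.1 gap1.00 yaw [-1.144  1.302 -1.307]
tgt [ 406.785 -286.268   90.   ] offset cm tool axes [-0.102  0.273 -0.155] turn [-0.003 -0.003  0.001]
```

Emit:
{"method": "move_arm", "body": {"offset": [[0, 0.1, 0.15], [0, 0, 0.15], [0, 0, 0.15], [0, 0, 0.15], [0, 0, 0.15]], "turn": [[0, 0, 0], [0, 0, 0], [0, 0, 0], [0, 0, 0], [0, 0, 0]], "jaw": [1, 1, 1, 1, 1]}}

```text
clock: 3.07
position: [413.2, -287.7, 90.2]
tool_rot: [-1.145, 1.307, -1.304]
force: [-3.2, -0.1, 2.4]
finger_gap: 0.998
```

Emit:
{"method": "move_arm", "body": {"offset": [[0, 0, 0.15], [0, 0, 0.15], [0, 0, 0.15], [0, 0, 0.15], [0, 0, 0.15]], "turn": [[0, 0, 0], [0, 0, 0], [0, 0, 0], [0, 0, 0], [0, 0, 0]], "jaw": [1, 1, 1, 1, 1]}}

```text
clock: 3.48
position: [420.2, -288.8, 90.0]
tool_rot: [-1.146, 1.308, -1.304]
force: [-5.2, 0.2, 3.3]
finger_gap: 0.995
```

```bash
python3 -c "
from h import *
delta(465,-232,90,frame(-1,'t'))"
```

```text
t3.48 n453.7 t-232.8 z90.0  Fn-5.2 Ft-0.4 Fz3.3 gap1.00 yaw [-1.146  1.308 -1.304]
tgt [ 431.581 -289.46    90.   ] offset cm tool axes [-0.081 -0.005  1.134] turn [ 0.003 -0.003 -0.   ]
```

Emit:
{"method": "move_arm", "body": {"offset": [[0, 0, 0.15], [0, 0, 0.15], [0, 0, 0.15], [0, 0, 0.15], [0, 0, 0.15]], "turn": [[0, 0, 0], [0, 0, 0], [0, 0, 0], [0, 0, 0], [0, 0, 0]], "jaw": [1, 1, 1, 1, 1]}}

```text
clock: 3.9
position: [429.1, -289.3, 90.0]
tool_rot: [-1.145, 1.305, -1.304]
force: [-3.7, -0.0, -0.8]
finger_gap: 0.999
```

```bash
python3 -c "
from h import *
delta(465,-232,90,frame(-1,'t')); print(status.get_state()['torque'])"
```

```text
t3.90 n462.5 t-232.2 z90.0  Fn-3.7 Ft-0.5 Fz-0.8 gap1.00 yaw [-1.145  1.305 -1.304]
tgt [ 431.581 -289.46    90.   ] offset cm tool axes [-0.018 -0.004  0.253] turn [ 0.    -0.002 -0.   ]
[-0.051  0.693 -0.018]
```

Emit:
{"method": "move_arm", "body": {"offset": [[0, 0, 0.08], [0, 0, 0.08], [0, 0, 0.08], [0, 0, 0.08], [0, 0, 0]], "turn": [[0, 0, 0], [0, 0, 0], [0, 0, 0], [0, 0, 0], [0, 0, 0]], "jaw": [1, 1, 1, 1, 1]}}

```text
clock: 4.32
position: [432.5, -289.9, 90.2]
tool_rot: [-1.144, 1.304, -1.305]
force: [-2.5, 1.0, -1.7]
finger_gap: 1.001
```

Emit:
{"method": "move_arm", "body": {"offset": [[0, 0, 0.08], [0, 0, 0.08], [0, 0, 0.08], [0, 0, 0], [0, 0, 0]], "turn": [[0, 0, 0], [0, 0, 0], [0, 0, 0], [0, 0, 0], [0, 0, 0]], "jaw": [1, 1, 1, 1, 1]}}

```text
clock: 4.73
position: [434.9, -290.5, 90.4]
tool_rot: [-1.144, 1.304, -1.305]
force: [-1.3, 0.6, -2.4]
finger_gap: 1.004
```

```bash
python3 -c "
from h import *
delta(470,-232,90,frame(-1,'t')); print(status.get_state()['torque'])"
```

```text
t4.73 n468.4 t-232.6 z90.4  Fn-1.4 Ft0.4 Fz-2.4 gap1.00 yaw [-1.144  1.304 -1.305]
tgt [ 436.54  -290.098   90.   ] offset cm tool axes [-0.06   0.039  0.159] turn [-0.001 -0.003  0.   ]
[0.092 0.363 0.039]
```

Emit:
{"method": "move_arm", "body": {"offset": [[0, 0, 0.08], [0, 0, 0.08], [0, 0, 0.08], [0, 0, 0], [0, 0, 0]], "turn": [[0, 0, 0], [0, 0, 0], [0, 0, 0], [0, 0, 0], [0, 0, 0]], "jaw": [1, 1, 1, 1, 1]}}

```text
clock: 5.15
position: [435.3, -290.5, 90.4]
tool_rot: [-1.146, 1.308, -1.303]
force: [-6.4, 2.6, 3.3]
finger_gap: 1.004
```

```bash
python3 -c "
from h import *
delta(470,-232,90,frame(-1,'t')); print(status.get_state()['torque'])"
```

```text
t5.15 n468.8 t-232.6 z90.4  Fn-6.7 Ft1.8 Fz3.3 gap1.00 yaw [-1.146  1.308 -1.303]
tgt [ 436.54  -290.098   90.   ] offset cm tool axes [-0.061  0.037  0.12 ] turn [ 0.003 -0.003 -0.001]
[0.404 1.163 0.101]
```

Emit:
{"method": "move_arm", "body": {"offset": [[0, 0, 0.07], [0, 0, 0.07], [0, 0, 0], [0, 0, 0], [0, 0, 0]], "turn": [[0, 0, 0], [0, 0, 0], [0, 0, 0], [0, 0, 0], [0, 0, 0]], "jaw": [1, 1, 1, 1, 1]}}

```text
clock: 5.57
position: [435.2, -290.5, 90.4]
tool_rot: [-1.148, 1.311, -1.301]
force: [-9.0, 2.3, 6.4]
finger_gap: 1.0
```

```bash
python3 -c "
from h import *
delta(470,-232,90,frame(-1,'t')); print(status.get_state()['torque'])"
```

```text
t5.57 n468.7 t-232.6 z90.4  Fn-9.3 Ft1.1 Fz6.4 gap1.00 yaw [-1.148  1.311 -1.301]
tgt [ 436.54  -290.098   90.   ] offset cm tool axes [-0.059  0.035  0.125] turn [ 0.006 -0.004 -0.001]
[0.583 1.717 0.073]
```

Emit:
{"method": "move_arm", "body": {"offset": [[0, 0, -0.5], [0, 0, -1], [0, 0, -1], [0, -2, -1], [0, -3, 0]], "turn": [[0, 0, 0], [0, 0, 0], [0, 0, 0], [0, 0, 0], [0, 0, 0]], "jaw": [1, 1, 1, 1, 1]}}

```text
clock: 5.98
position: [398.5, -284.7, 137.6]
tool_rot: [-1.146, 1.314, -1.3]
force: [0.8, 0.1, -0.1]
finger_gap: 1.0
```

Emit:
{"method": "move_arm", "body": {"offset": [[3, -3, 0], [3.5, -2, 0], [3.5, 0, 0], [3.5, 0, 0], [3.5, 0, 0]], "turn": [[0, 0, 0], [0, 0, 0], [0, 0, 0], [0, 0, 0], [0, 0, 0]], "jaw": [0, 0, 0, 0, 0]}}

```text
clock: 6.4
position: [381.4, -456.6, 191.3]
tool_rot: [-1.144, 1.301, -1.309]
force: [0.5, 0.5, -0.3]
finger_gap: 0.501
```

Emit:
{"method": "move_arm", "body": {"offset": [[3.5, 0, 0], [3.0, 0, 0], [3, 0, 0], [0, 0, 0], [0, 0, 0]], "turn": [[0, 0, 0], [0, 0, 0], [0, 0, 0], [0, 0, 0], [0, 0, 0]], "jaw": [0, 0, 0, 0, 0]}}

```text
clock: 6.82
position: [367.0, -551.1, 189.7]
tool_rot: [-1.143, 1.307, -1.31]
force: [0.1, -0.2, -0.1]
finger_gap: 0.5
```

```bash
python3 -c "
from h import *
st()
cv2.imwrite('pics/s2.png',cv2.resize(read_camera('side')[160:330,205:415,::-1],None,fx=3.5,fy=3.5,interpolation=cv2.INTER_CUBIC))
cv2.imwrite('pics/t2.png',cv2.resize(read_camera('top')[160:260,215:405,::-1],None,fx=4,fy=4,interpolation=cv2.INTER_CUBIC))"
```

```text
t6.82 n434.4 t-499.7 z189.7  Fn0.2 Ft-0.2 Fz-0.1 gap0.50 yaw [-1.143  1.307 -1.31 ]
```

View pics/s2.png

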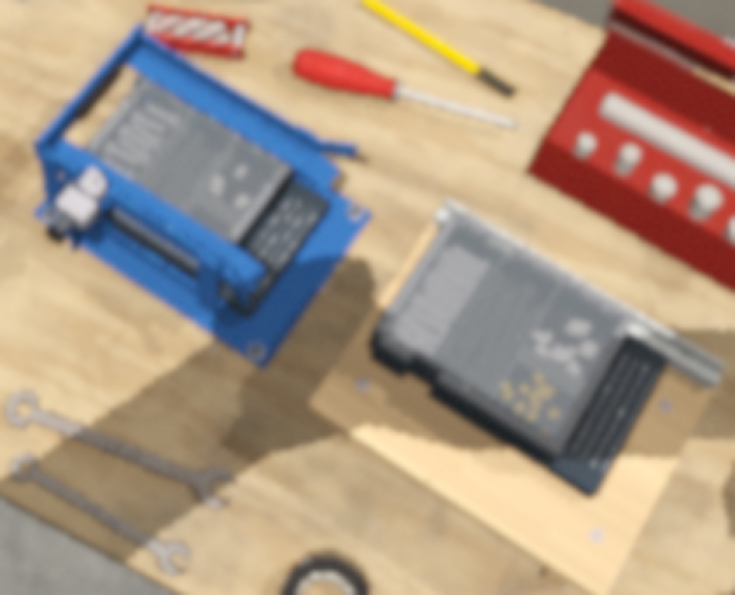

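View pics/t2.png

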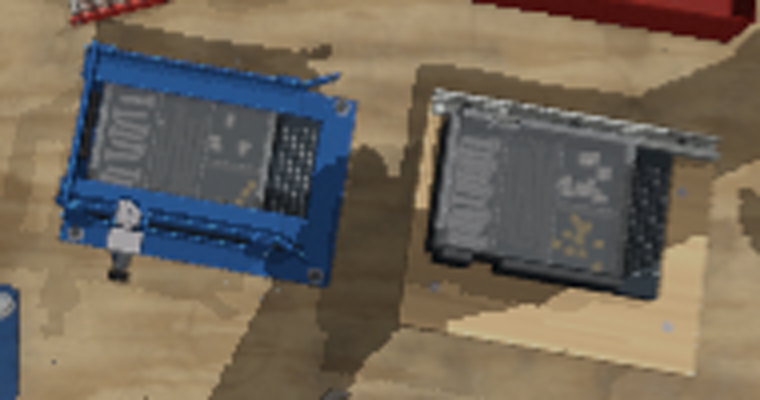

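```bash
python3 - <<'E'
from h import *
def show(l,z,t,s):
    print(l)
    for a in (pix("top",tz(t),z),pix("side",sz(s),z)): print([(round(float(p@NV),1),round(float(p@TV),1)) for p in a])
show("lid nosefar, tailfar,tailnear,nosenear",122,[(455,112),(637,147),(622,277),(437,250)],[(447,208),(630,330),(568,458),(380,338)])
show("ledge tail far near",96,[(672,154),(656,299)],[(664,352),(592,494)])
# rack features: guide near inner top edge/flare, far; corners
show("rack far guide top inner: back, front ; near guide",94,[(100,65),(320,105),(80,195),(262,230)],[(148,55),(325,160),(60,140),(245,260)])
E
```

```text
lid nosefar, tailfar,tailnear,nosenear
[(584.8, -166.4), (581.7, -297.6), (487.5, -297.0), (484.4, -166.9)]
[(585.9, -162.2), (577.9, -300.3), (482.3, -304.9), (483.0, -172.1)]
ledge tail far near
[(587.5, -330.3), (480.4, -329.7)]
[(590.3, -328.2), (480.7, -330.4)]
rack far guide top inner: back, front ; near guide
[(582.7, 91.7), (580.4, -72.3), (484.9, 88.4), (482.1, -45.0)]
[(583.4, 80.0), (584.1, -71.6), (490.7, 89.0), (489.4, -67.9)]
```

Emit:
{"method": "move_arm", "body": {"offset": [[0, 0, 0], [0, 0, 0], [0, 0, 0], [0, 0, 0], [0, 0, 0]], "turn": [[0, -0.121, 0], [0, -0.121, 0], [0, -0.121, 0], [0, -0.121, 0], [0, -0.121, 0]], "jaw": [0, 0, 0, 0, 0]}}

```text
clock: 7.33
position: [370.6, -546.3, 190.1]
tool_rot: [-1.399, 0.846, -0.846]
force: [0.7, -1.3, 0.1]
finger_gap: 0.496
```

Emit:
{"method": "move_arm", "body": {"offset": [[0, 0, 0], [0, 0, 0], [0, 0, 0], [0, 0, 0], [0, 0, 0]], "turn": [[0, -0.121, 0], [0, -0.121, 0], [0, -0.121, 0], [0, -0.121, 0], [0, -0.121, 0]], "jaw": [0, 0, 0, 0, 0]}}

```text
clock: 7.75
position: [370.6, -546.2, 190.1]
tool_rot: [-1.537, 0.377, -0.379]
force: [0.0, 0.7, -0.2]
finger_gap: 0.5
```

Emit:
{"method": "move_arm", "body": {"offset": [[0, 0, 0], [0, 0, 0], [0, 0, 0], [0, 0, 0], [0, 0, 0]], "turn": [[0, -0.121, 0], [0, -0.121, 0], [0, -0.119, 0], [0, 0, 0], [0, 0, 0]], "jaw": [0, 0, 0, 0, 0]}}

```text
clock: 8.17
position: [370.1, -547.0, 190.0]
tool_rot: [-1.568, 0.103, -0.104]
force: [0.7, 0.7, 0.2]
finger_gap: 0.504
```

```bash
python3 -c "
from h import *
delta(534,-316,160,frame(1,'n'))"
```

```text
t8.17 n436.9 t-495.2 z190.0  Fn0.6 Ft0.8 Fz0.2 gap0.50 yaw [-1.568  0.103 -0.104]
tgt [ 489.294 -381.58   160.   ] offset cm tool axes [ 9.653  3.017 17.955] turn [-0.    -0.003  0.001]
```

Emit:
{"method": "move_arm", "body": {"offset": [[1.2, 0, 2.24], [1.2, 0, 2.24], [1.2, 0, 2.24], [1.2, 0, 2.24], [1.2, 0, 2.24]], "turn": [[0, -0.003, 0], [0, 0, 0], [0, 0, 0], [0, 0, 0], [0, 0, 0]], "jaw": [0, 0, 0, 0, 0]}}

```text
clock: 8.58
position: [443.8, -443.3, 190.0]
tool_rot: [-1.569, 0.102, -0.102]
force: [-0.3, -1.3, -0.9]
finger_gap: 0.503
```

Emit:
{"method": "move_arm", "body": {"offset": [[1.2, 0, 2.24], [1.2, 0, 2.24], [1.2, 1, 2.24], [0, 2, 0], [0, 0, 0]], "turn": [[0, 0, 0], [0, 0, 0], [0, 0, 0], [0, 0, 0], [0, 0, 0]], "jaw": [0, 0, 0, 0, 0]}}

```text
clock: 9.0
position: [487.1, -377.9, 156.7]
tool_rot: [-1.564, 0.1, -0.094]
force: [-1.0, 0.7, -1.0]
finger_gap: 0.5
```

```bash
python3 -c "
from h import *
delta(534,-316,100,frame(1,'n'))
cv2.imwrite('pics/s3.png',cv2.resize(read_camera('side')[160:330,205:415,::-1],None,fx=3.5,fy=3.5,interpolation=cv2.INTER_CUBIC))
cv2.imwrite('pics/t3.png',cv2.resize(read_camera('top')[160:260,215:405,::-1],None,fx=4,fy=4,interpolation=cv2.INTER_CUBIC))"
```

```text
t9.00 n531.4 t-312.6 z156.7  Fn-1.1 Ft0.5 Fz-1.0 gap0.50 yaw [-1.564  0.1   -0.094]
tgt [ 489.294 -381.58   100.   ] offset cm tool axes [ 0.287  5.667 -0.363] turn [-0.004  0.004 -0.005]
```

View pics/s3.png

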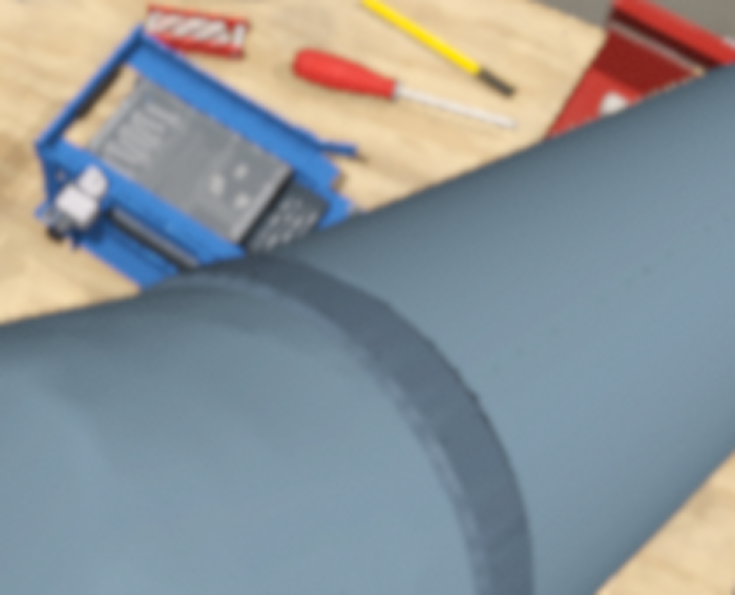

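Emit:
{"method": "move_arm", "body": {"offset": [[0, 1.5, 0], [0, 1.5, 0], [0, 1.5, 0], [0, 0.5, 0], [0, 0, 0]], "turn": [[0, 0, 0], [0, 0, 0], [0, 0, 0], [0, 0, 0], [0, 0, 0]], "jaw": [0, 0, 0, 0, 0]}}

```text
clock: 9.52
position: [485.3, -384.1, 108.9]
tool_rot: [-1.568, 0.105, -0.101]
force: [0.1, 0.9, 0.2]
finger_gap: 0.504
```

```bash
python3 -c "
from h import *
delta(534,-314,100,frame(1,'n'))"
```

```text
t9.52 n530.4 t-319.0 z108.9  Fn0.0 Ft0.9 Fz0.2 gap0.50 yaw [-1.568  0.105 -0.101]
tgt [ 489.549 -379.597  100.   ] offset cm tool axes [0.361 0.891 0.503] turn [-0.    -0.003 -0.002]
```

Emit:
{"method": "move_arm", "body": {"offset": [[0.18, 0.4, 0.2], [0.18, 0.3, 0.2], [0, 0.2, 0], [0, 0.2, 0], [0, 0, 0]], "turn": [[0, -0.003, 0], [0, 0, 0], [0, 0, 0], [0, 0, 0], [0, 0, 0]], "jaw": [0, 0, 0, 0, 0]}}

```text
clock: 9.93
position: [491.3, -379.4, 98.7]
tool_rot: [-1.569, 0.098, -0.098]
force: [-0.9, -0.5, 0.1]
finger_gap: 0.501
```

Emit:
{"method": "move_arm", "body": {"offset": [[0, 0.15, 0], [0, 0.15, 0], [0, 0, 0], [0, 0, 0], [0, 0, 0]], "turn": [[0, 0, 0], [0, 0, 0], [0, 0, 0], [0, 0, 0], [0, 0, 0]], "jaw": [0, 0, 0, 0, 0]}}

```text
clock: 10.35
position: [491.2, -379.6, 95.8]
tool_rot: [-1.569, 0.098, -0.098]
force: [0.1, 0.2, -0.2]
finger_gap: 0.499
```

```bash
python3 -c "
from h import *
delta(534,-314,100,frame(1,'n'))"
```

```text
t10.35 n535.6 t-313.8 z95.8  Fn0.1 Ft0.2 Fz-0.2 gap0.50 yaw [-1.569  0.098 -0.098]
tgt [ 489.549 -379.597  100.   ] offset cm tool axes [-0.161 -0.425 -0.02 ] turn [-0.     0.003 -0.   ]
```

Good tracking and no contact yet, so I'll keep lowering.

Emit:
{"method": "move_arm", "body": {"offset": [[0, 0.15, 0], [0, 0.1, 0], [0, 0, 0], [0, 0, 0], [0, 0, 0]], "turn": [[0, 0.003, 0], [0, 0, 0], [0, 0, 0], [0, 0, 0], [0, 0, 0]], "jaw": [0, 0, 0, 0, 0]}}

```text
clock: 10.77
position: [491.6, -379.8, 94.3]
tool_rot: [-1.569, 0.1, -0.101]
force: [-1.9, 0.5, 4.8]
finger_gap: 0.499
```

Emit:
{"method": "move_arm", "body": {"offset": [[0, 0.1, 0], [0, 0.1, 0], [0, 0, 0], [0, 0, 0], [0, 0, 0]], "turn": [[0, 0, 0], [0, 0, 0], [0, 0, 0], [0, 0, 0], [0, 0, 0]], "jaw": [0, 0, 0, 0, 0]}}

```text
clock: 11.18
position: [491.6, -379.9, 94.3]
tool_rot: [-1.569, 0.101, -0.1]
force: [-4.4, 3.1, 12.9]
finger_gap: 0.503
```

```bash
python3 -c "
from h import *
delta(534,-314,100,frame(1,'n'))"
```

```text
t11.18 n536.1 t-314.0 z94.3  Fn-4.8 Ft2.5 Fz12.9 gap0.50 yaw [-1.569  0.101 -0.1  ]
tgt [ 489.549 -379.597  100.   ] offset cm tool axes [-0.208 -0.572 -0.001] turn [ 0.001 -0.    -0.   ]
```

Emit:
{"method": "move_arm", "body": {"offset": [[-0.1, -0.15, 0.1], [0, 0, 0.15], [0, 0, 0.15], [0, 0, 0.15], [0, 0, 0.15]], "turn": [[0, 0, 0], [0, 0, 0], [0, 0, 0], [0, 0, 0], [0, 0, 0]], "jaw": [0, 0, 0, 0, 0]}}

```text
clock: 11.6
position: [491.5, -376.3, 94.4]
tool_rot: [-1.574, 0.099, -0.104]
force: [0.1, -4.2, 5.2]
finger_gap: 0.503
```

```bash
python3 -c "
from h import *
st()"
```

```text
t11.60 n535.5 t-310.5 z94.4  Fn0.7 Ft-4.2 Fz5.2 gap0.50 yaw [-1.574  0.099 -0.104]
```

Emit:
{"method": "move_arm", "body": {"offset": [[0, 0, 0.2], [0, 0, 0.2], [0, 0, 0.2], [0, 0, 0.2], [0, 0, 0.2]], "turn": [[0, 0, 0], [0, 0, 0], [0, 0, 0], [0, 0, 0], [0, 0, 0]], "jaw": [0, 0, 0, 0, 0]}}

```text
clock: 12.02
position: [492.5, -368.0, 94.4]
tool_rot: [-1.576, 0.1, -0.105]
force: [-0.3, -5.8, 4.6]
finger_gap: 0.504
```

```bash
python3 -c "
from h import *
st()"
```

```text
t12.02 n535.4 t-302.1 z94.4  Fn0.5 Ft-5.8 Fz4.6 gap0.50 yaw [-1.576  0.1   -0.105]
```

Emit:
{"method": "move_arm", "body": {"offset": [[0, 0.03, 0.25], [0, 0, 0.25], [0, 0, 0.25], [0, 0, 0.25], [0, 0, 0.25]], "turn": [[0, 0, 0], [0, 0, 0], [0, 0, 0], [0, 0, 0], [0, 0, 0]], "jaw": [0, 0, 0, 0, 0]}}

```text
clock: 12.43
position: [494.2, -356.1, 94.4]
tool_rot: [-1.576, 0.1, -0.105]
force: [-1.4, -5.5, 5.6]
finger_gap: 0.501
```

```bash
python3 -c "
from h import *
st()"
```

```text
t12.43 n535.6 t-290.1 z94.4  Fn-0.7 Ft-5.7 Fz5.6 gap0.50 yaw [-1.576  0.1   -0.105]
```

Emit:
{"method": "move_arm", "body": {"offset": [[0, 0.03, 0.25], [0, 0, 0.25], [0, 0, 0.25], [0, 0, 0.25], [0, 0, 0.25]], "turn": [[0, 0, 0], [0, 0, 0], [0, 0, 0], [0, 0, 0], [0, 0, 0]], "jaw": [0, 0, 0, 0, 0]}}

```text
clock: 12.85
position: [495.7, -344.3, 94.4]
tool_rot: [-1.577, 0.1, -0.106]
force: [-1.3, -7.1, 6.1]
finger_gap: 0.497
```

```bash
python3 -c "
from h import *
st()"
```

```text
t12.85 n535.6 t-278.2 z94.4  Fn-0.4 Ft-7.2 Fz6.1 gap0.50 yaw [-1.577  0.1   -0.106]
```

```bash
python3 -c "
from h import *
st()
cv2.imwrite('pics/t4.png',cv2.resize(read_camera('top')[160:260,215:405,::-1],None,fx=4,fy=4,interpolation=cv2.INTER_CUBIC))"
```

```text
t12.85 n535.6 t-278.2 z94.4  Fn-0.4 Ft-7.2 Fz6.1 gap0.50 yaw [-1.577  0.1   -0.106]
```

View pics/t4.png

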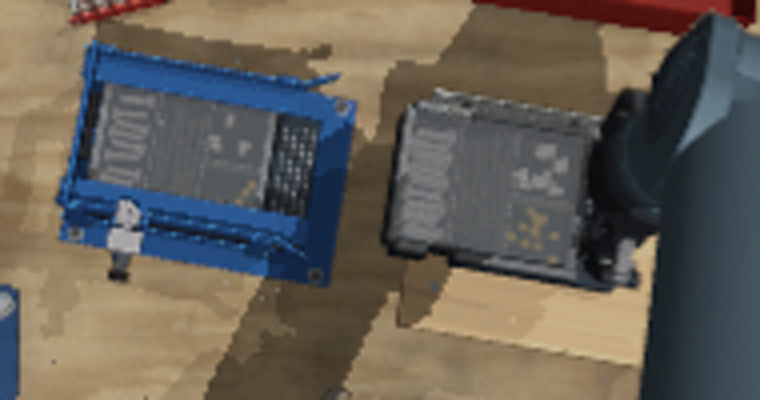

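Emit:
{"method": "move_arm", "body": {"offset": [[0, 0.03, 0.25], [0, 0.03, 0.25], [0, 0, 0.25], [0, 0, 0.25], [0, 0, 0.25]], "turn": [[0, 0, 0], [0, 0, 0], [0, 0, 0], [0, 0, 0], [0, 0, 0]], "jaw": [0, 0, 0, 0, 0]}}

```text
clock: 13.32
position: [497.2, -333.3, 94.3]
tool_rot: [-1.579, 0.101, -0.106]
force: [-2.1, -8.8, 8.7]
finger_gap: 0.494
```

Emit:
{"method": "move_arm", "body": {"offset": [[0, 0.03, 0.25], [0, 0.03, 0.25], [0, 0, 0.25], [0, 0, 0.25], [0, 0, 0.25]], "turn": [[0, 0, 0], [0, 0, 0], [0, 0, 0], [0, 0, 0], [0, 0, 0]], "jaw": [0, 0, 0, 0, 0]}}

```text
clock: 13.73
position: [498.7, -322.4, 94.4]
tool_rot: [-1.581, 0.101, -0.107]
force: [-3.1, -10.5, 10.3]
finger_gap: 0.504
```

```bash
python3 -c "
from h import *
st()"
```

```text
t13.73 n535.7 t-256.1 z94.4  Fn-1.8 Ft-10.8 Fz10.3 gap0.50 yaw [-1.581  0.101 -0.107]
```

Emit:
{"method": "move_arm", "body": {"offset": [[0, 0, 0.25], [0, 0, 0.25], [0, 0, 0.25], [0, 0, 0.25], [0, 0, 0.25]], "turn": [[0, 0, 0], [0, 0, 0], [0, 0, 0], [0, 0, 0], [0, 0, 0]], "jaw": [0, 0, 0, 0, 0]}}

```text
clock: 14.15
position: [500.3, -310.1, 94.3]
tool_rot: [-1.581, 0.101, -0.107]
force: [-3.5, -9.7, 10.8]
finger_gap: 0.499
```

```bash
python3 -c "
from h import *
st()"
```

```text
t14.15 n535.8 t-243.7 z94.3  Fn-2.2 Ft-10.1 Fz10.8 gap0.50 yaw [-1.581  0.101 -0.107]
```

Emit:
{"method": "move_arm", "body": {"offset": [[0, 0.02, 0.25], [0, 0, 0.25], [0, 0, 0.25], [0, 0, 0.25], [0, 0, 0.25]], "turn": [[0, 0, 0], [0, 0, 0], [0, 0, 0], [0, 0, 0], [0, 0, 0]], "jaw": [0, 0, 0, 0, 0]}}

```text
clock: 14.57
position: [501.8, -298.3, 94.3]
tool_rot: [-1.581, 0.102, -0.107]
force: [-4.3, -10.9, 11.7]
finger_gap: 0.501
```

```bash
python3 -c "
from h import *
st()
cv2.imwrite('pics/t5.png',cv2.resize(read_camera('top')[160:260,215:405,::-1],None,fx=4,fy=4,interpolation=cv2.INTER_CUBIC))"
```

```text
t14.57 n535.8 t-231.8 z94.3  Fn-2.9 Ft-11.4 Fz11.7 gap0.50 yaw [-1.581  0.102 -0.107]
```

View pics/t5.png

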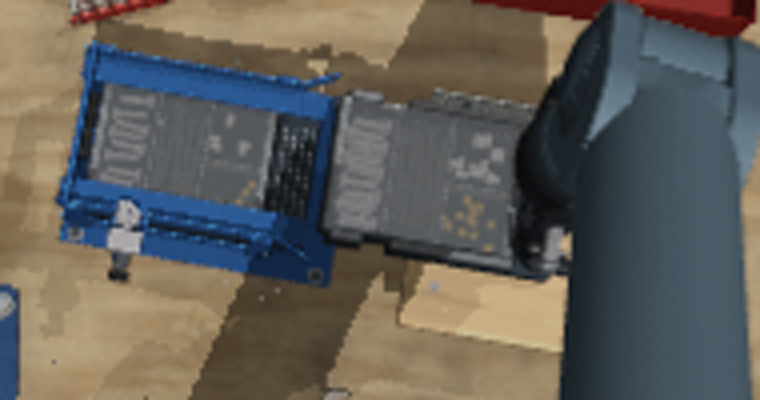

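Emit:
{"method": "move_arm", "body": {"offset": [[0, 0, 0.22], [0, 0, 0.22], [0, 0, 0.22], [0, 0, 0.22], [0, 0, 0.22]], "turn": [[0, 0, 0], [0, 0, 0], [0, 0, 0], [0, 0, 0], [0, 0, 0]], "jaw": [0, 0, 0, 0, 0]}}

```text
clock: 15.03
position: [503.2, -287.5, 94.3]
tool_rot: [-1.581, 0.102, -0.108]
force: [-4.2, -10.1, 12.6]
finger_gap: 0.496
```

```bash
python3 -c "
from h import *
st()"
```

```text
t15.03 n535.8 t-221.0 z94.3  Fn-2.9 Ft-10.5 Fz12.6 gap0.50 yaw [-1.581  0.102 -0.108]
```

Emit:
{"method": "move_arm", "body": {"offset": [[0, 0, 0.2], [0, 0, 0.2], [0, 0, 0.2], [0, 0, 0.2], [0, 0, 0.2]], "turn": [[0, 0, 0], [0, 0, 0], [0, 0, 0], [0, 0, 0], [0, 0, 0]], "jaw": [0, 0, 0, 0, 0]}}

```text
clock: 15.45
position: [504.5, -278.0, 94.4]
tool_rot: [-1.582, 0.102, -0.108]
force: [-5.6, -11.6, 13.3]
finger_gap: 0.499
```

```bash
python3 -c "
from h import *
st()"
```

```text
t15.45 n535.8 t-211.4 z94.4  Fn-4.0 Ft-12.2 Fz13.3 gap0.50 yaw [-1.582  0.102 -0.108]
```

Emit:
{"method": "move_arm", "body": {"offset": [[0, 0, 0.2], [0, 0, 0.2], [0, 0, 0.2], [0, 0, 0.2], [0, 0, 0.2]], "turn": [[0, 0, 0], [0, 0, 0], [0, 0, 0], [0, 0, 0], [0, 0, 0]], "jaw": [0, 0, 0, 0, 0]}}

```text
clock: 15.87
position: [505.6, -268.7, 94.6]
tool_rot: [-1.583, 0.103, -0.108]
force: [-4.6, -13.1, 12.8]
finger_gap: 0.503
```

```bash
python3 -c "
from h import *
st()
cv2.imwrite('pics/t6.png',cv2.resize(read_camera('top')[160:260,215:405,::-1],None,fx=4,fy=4,interpolation=cv2.INTER_CUBIC))"
```

```text
t15.87 n535.8 t-201.9 z94.6  Fn-2.9 Ft-13.6 Fz12.8 gap0.50 yaw [-1.583  0.103 -0.108]
```

View pics/t6.png

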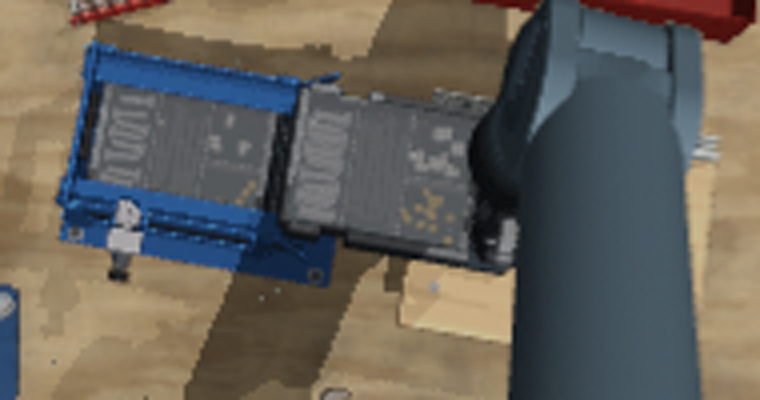

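Emit:
{"method": "move_arm", "body": {"offset": [[0, 0, 0.2], [0, 0, 0.2], [0, 0, 0.2], [0, 0, 0.2], [0, 0, 0.2]], "turn": [[0, 0, 0], [0, 0, 0], [0, 0, 0], [0, 0, 0], [0, 0, 0]], "jaw": [0, 0, 0, 0, 0]}}

```text
clock: 16.33
position: [507.1, -258.2, 94.3]
tool_rot: [-1.582, 0.103, -0.108]
force: [-5.3, -11.5, 13.0]
finger_gap: 0.501
```

```bash
python3 -c "
from h import *
st()"
```

```text
t16.33 n535.9 t-191.4 z94.3  Fn-3.8 Ft-12.1 Fz13.0 gap0.50 yaw [-1.582  0.103 -0.108]
```

Emit:
{"method": "move_arm", "body": {"offset": [[0, -0.05, 0.15], [0, -0.05, 0.15], [0, -0.05, 0.15], [0, -0.05, 0.15], [0, -0.05, 0.1]], "turn": [[0, 0, 0], [0, 0, 0], [0, 0, 0], [0, 0, 0], [0, 0, 0]], "jaw": [0, 0, 0, 0, 0]}}

```text
clock: 16.75
position: [508.5, -245.0, 94.3]
tool_rot: [-1.574, 0.101, -0.105]
force: [-1.0, -5.4, 1.9]
finger_gap: 0.501
```

```bash
python3 -c "
from h import *
st()"
```

```text
t16.75 n535.6 t-178.1 z94.3  Fn-0.3 Ft-5.5 Fz1.9 gap0.50 yaw [-1.574  0.101 -0.105]
```

Emit:
{"method": "move_arm", "body": {"offset": [[0, -0.05, 0.2], [0, -0.05, 0.2], [0, -0.05, 0.2], [0, 0, 0.2], [0, 0, 0.2]], "turn": [[0, 0, 0], [0, 0, 0], [0, 0, 0], [0, 0, 0], [0, 0, 0]], "jaw": [0, 0, 0, 0, 0]}}

```text
clock: 17.17
position: [509.4, -230.6, 94.4]
tool_rot: [-1.569, 0.1, -0.101]
force: [1.1, -5.1, -0.9]
finger_gap: 0.497
```

```bash
python3 -c "
from h import *
st()"
```

```text
t17.17 n534.7 t-163.7 z94.4  Fn1.7 Ft-4.9 Fz-0.9 gap0.50 yaw [-1.569  0.1   -0.101]
```

Emit:
{"method": "move_arm", "body": {"offset": [[0, 0, 0.2], [0, 0, 0.2], [0, 0, 0.2], [0, 0, 0.2], [0, 0, 0.2]], "turn": [[0, 0, 0], [0, 0, 0], [0, 0, 0], [0, 0, 0], [0, 0, 0]], "jaw": [0, 0, 0, 0, 0]}}

```text
clock: 17.58
position: [510.7, -220.5, 94.7]
tool_rot: [-1.568, 0.1, -0.1]
force: [1.9, -4.0, -0.7]
finger_gap: 0.498
```

```bash
python3 -c "
from h import *
st()
cv2.imwrite('pics/t7.png',cv2.resize(read_camera('top')[160:260,215:405,::-1],None,fx=4,fy=4,interpolation=cv2.INTER_CUBIC))"
```

```text
t17.58 n534.7 t-153.5 z94.7  Fn2.4 Ft-3.7 Fz-0.7 gap0.50 yaw [-1.568  0.1   -0.1  ]
```

View pics/t7.png

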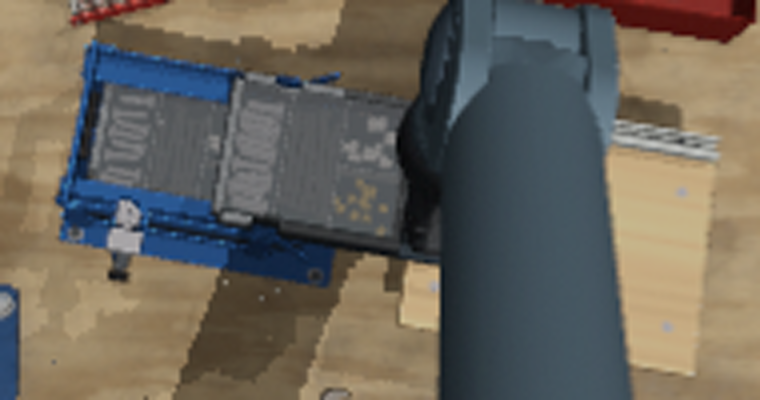

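Emit:
{"method": "move_arm", "body": {"offset": [[0, 0, 0.2], [0, 0, 0.2], [0, 0, 0.2], [0, 0, 0.2], [0, 0, 0.2]], "turn": [[0, 0, 0], [0, 0, 0], [0, 0, 0], [0, 0, 0], [0, 0, 0]], "jaw": [0, 0, 0, 0, 0]}}

```text
clock: 18.05
position: [512.1, -210.7, 94.8]
tool_rot: [-1.569, 0.1, -0.101]
force: [2.2, -4.8, -1.8]
finger_gap: 0.497
```

```bash
python3 -c "
from h import *
st()"
```

```text
t18.05 n534.8 t-143.6 z94.8  Fn2.8 Ft-4.5 Fz-1.8 gap0.50 yaw [-1.569  0.1   -0.101]
```

Emit:
{"method": "move_arm", "body": {"offset": [[0, 0, 0.2], [0, 0, 0.2], [0, 0, 0.2], [0, 0, 0.2], [0, 0, 0.2]], "turn": [[0, 0, 0], [0, 0, 0], [0, 0, 0], [0, 0, 0], [0, 0, 0]], "jaw": [0, 0, 0, 0, 0]}}

```text
clock: 18.47
position: [513.4, -200.9, 94.9]
tool_rot: [-1.569, 0.1, -0.101]
force: [3.4, -4.7, -1.3]
finger_gap: 0.503
```

```bash
python3 -c "
from h import *
st()"
```

```text
t18.47 n534.9 t-133.7 z94.9  Fn4.0 Ft-4.2 Fz-1.3 gap0.50 yaw [-1.569  0.1   -0.101]
```

Emit:
{"method": "move_arm", "body": {"offset": [[0.05, 0, 0.2], [0.05, 0, 0.2], [0, 0, 0.2], [0, 0, 0.2], [0, 0, 0.2]], "turn": [[0, 0, 0], [0, 0, 0], [0, 0, 0], [0, 0, 0], [0, 0, 0]], "jaw": [0, 0, 0, 0, 0]}}

```text
clock: 18.88
position: [515.0, -190.7, 94.5]
tool_rot: [-1.568, 0.101, -0.099]
force: [0.8, -4.5, -1.2]
finger_gap: 0.499
```

```bash
python3 -c "
from h import *
st()"
```

```text
t18.88 n535.1 t-123.4 z94.5  Fn1.4 Ft-4.4 Fz-1.2 gap0.50 yaw [-1.568  0.101 -0.099]
```

Emit:
{"method": "move_arm", "body": {"offset": [[0, 0, 0.2], [0, 0, 0.2], [0, 0, 0.2], [0, 0, 0.2], [0, 0, 0.2]], "turn": [[0, 0, 0], [0, 0, 0], [0, 0, 0], [0, 0, 0], [0, 0, 0]], "jaw": [0, 0, 0, 0, 0]}}

```text
clock: 19.3
position: [516.6, -181.0, 94.7]
tool_rot: [-1.568, 0.1, -0.1]
force: [1.4, -3.6, -1.2]
finger_gap: 0.505
```

```bash
python3 -c "
from h import *
st()"
```

```text
t19.30 n535.5 t-113.5 z94.7  Fn1.8 Ft-3.4 Fz-1.2 gap0.50 yaw [-1.568  0.1   -0.1  ]
```

Emit:
{"method": "move_arm", "body": {"offset": [[0, 0, 0.2], [0, 0, 0.2], [0, 0, 0.2], [0, 0, 0.2], [0, 0, 0.2]], "turn": [[0, 0, 0], [0, 0, 0], [0, 0, 0], [0, 0, 0], [0, 0, 0]], "jaw": [0, 0, 0, 0, 0]}}

```text
clock: 19.72
position: [517.9, -171.1, 94.7]
tool_rot: [-1.568, 0.1, -0.1]
force: [0.6, -3.5, -1.2]
finger_gap: 0.501
```

```bash
python3 -c "
from h import *
st()"
```

```text
t19.72 n535.5 t-103.6 z94.7  Fn1.0 Ft-3.4 Fz-1.2 gap0.50 yaw [-1.568  0.1   -0.1  ]
```

Emit:
{"method": "move_arm", "body": {"offset": [[0, 0, 0.2], [0, 0, 0.2], [0, 0, 0.2], [0, 0, 0.2], [0, 0, 0.2]], "turn": [[0, 0, 0], [0, 0, 0], [0, 0, 0], [0, 0, 0], [0, 0, 0]], "jaw": [0, 0, 0, 0, 0]}}

```text
clock: 20.13
position: [519.3, -164.6, 95.1]
tool_rot: [-1.573, 0.1, -0.101]
force: [0.4, -9.3, -0.4]
finger_gap: 0.499
```

```bash
python3 -c "
from h import *
st()"
```

```text
t20.13 n536.0 t-96.9 z95.1  Fn1.6 Ft-9.2 Fz-0.4 gap0.50 yaw [-1.573  0.1   -0.101]
```

Emit:
{"method": "move_arm", "body": {"offset": [[0, 0, 0.12], [0, 0, 0.12], [0, 0, 0.12], [0, 0, 0.12], [0, 0, 0.12]], "turn": [[0, 0, 0], [0, 0, 0], [0, 0, 0], [0, 0, 0], [0, 0, 0]], "jaw": [0, 0, 0, 0, 0]}}

```text
clock: 20.55
position: [520.7, -160.0, 95.6]
tool_rot: [-1.574, 0.1, -0.104]
force: [1.5, -9.7, -0.1]
finger_gap: 0.504
```

```bash
python3 -c "
from h import *
st()"
```

```text
t20.55 n536.8 t-92.2 z95.6  Fn2.8 Ft-9.5 Fz-0.1 gap0.50 yaw [-1.574  0.1   -0.104]
```

Emit:
{"method": "move_arm", "body": {"offset": [[0, 0, 0.12], [0, 0, 0.12], [0, 0, 0.12], [0, 0, 0.12], [0, 0, 0.12]], "turn": [[0, 0, 0], [0, 0, 0], [0, 0, 0], [0, 0, 0], [0, 0, 0]], "jaw": [0, 0, 0, 0, 0]}}

```text
clock: 20.97
position: [521.1, -151.2, 95.2]
tool_rot: [-1.57, 0.101, -0.102]
force: [0.5, -6.0, -0.4]
finger_gap: 0.502
```

```bash
python3 -c "
from h import *
st()"
```

```text
t20.97 n536.2 t-83.4 z95.2  Fn1.2 Ft-5.9 Fz-0.4 gap0.50 yaw [-1.57   0.101 -0.102]
```

Emit:
{"method": "move_arm", "body": {"offset": [[0, 0, 0.2], [0, 0, 0.2], [0, 0, 0.2], [0, 0, 0.2], [0, 0, 0.2]], "turn": [[0, 0, 0], [0, 0, 0], [0, 0, 0], [0, 0, 0], [0, 0, 0]], "jaw": [0, 0, 0, 0, 0]}}

```text
clock: 21.38
position: [522.5, -141.2, 95.1]
tool_rot: [-1.57, 0.101, -0.103]
force: [1.3, -5.7, -1.0]
finger_gap: 0.499
```

```bash
python3 -c "
from h import *
st()"
```

```text
t21.38 n536.2 t-73.3 z95.1  Fn2.1 Ft-5.5 Fz-1.0 gap0.50 yaw [-1.57   0.101 -0.103]
```

Emit:
{"method": "move_arm", "body": {"offset": [[0, 0, 0.15], [0, 0, 0.15], [0, 0, 0.15], [0, 0, 0.15], [0, 0, 0.15]], "turn": [[0, 0, 0], [0, 0, 0], [0, 0, 0], [0, 0, 0], [0, 0, 0]], "jaw": [0, 0, 0, 0, 0]}}

```text
clock: 21.8
position: [523.6, -133.7, 95.2]
tool_rot: [-1.57, 0.1, -0.103]
force: [1.6, -5.6, -1.6]
finger_gap: 0.502
```

```bash
python3 -c "
from h import *
st()"
```

```text
t21.80 n536.4 t-65.8 z95.2  Fn2.3 Ft-5.4 Fz-1.6 gap0.50 yaw [-1.57   0.1   -0.103]
```

Now 1 mm steps towards the buffer.

Emit:
{"method": "move_arm", "body": {"offset": [[0, 0, 0.1], [0, 0, 0.1], [0, 0, 0.1], [0, 0, 0.1], [0, 0, 0.1]], "turn": [[0, 0, 0], [0, 0, 0], [0, 0, 0], [0, 0, 0], [0, 0, 0]], "jaw": [0, 0, 0, 0, 0]}}

```text
clock: 22.22
position: [524.3, -128.7, 95.2]
tool_rot: [-1.57, 0.1, -0.103]
force: [1.1, -6.6, -1.3]
finger_gap: 0.501
```

```bash
python3 -c "
from h import *
st()"
```

```text
t22.22 n536.4 t-60.7 z95.2  Fn1.9 Ft-6.5 Fz-1.3 gap0.50 yaw [-1.57   0.1   -0.103]
```

Emit:
{"method": "move_arm", "body": {"offset": [[0, 0, 0.08], [0, 0, 0.08], [0, 0, 0.08], [0, 0, 0.08], [0, 0, 0.08]], "turn": [[0, 0, 0], [0, 0, 0], [0, 0, 0], [0, 0, 0], [0, 0, 0]], "jaw": [0, 0, 0, 0, 0]}}

```text
clock: 22.63
position: [525.0, -126.5, 95.4]
tool_rot: [-1.572, 0.101, -0.104]
force: [1.6, -8.3, -0.9]
finger_gap: 0.5
```

```bash
python3 -c "
from h import *
st()"
```

```text
t22.63 n536.8 t-58.4 z95.4  Fn2.6 Ft-8.1 Fz-0.9 gap0.50 yaw [-1.572  0.101 -0.104]
```

Emit:
{"method": "move_arm", "body": {"offset": [[0, 0, 0.06], [0, 0, 0.06], [0, 0, 0.06], [0, 0, 0.06], [0, 0, 0]], "turn": [[0, 0, 0], [0, 0, 0], [0, 0, 0], [0, 0, 0], [0, 0, 0]], "jaw": [0, 0, 0, 0, 0]}}

```text
clock: 23.05
position: [525.5, -125.7, 95.6]
tool_rot: [-1.574, 0.101, -0.106]
force: [2.4, -9.6, -1.4]
finger_gap: 0.499
```

```bash
python3 -c "
from h import *
st()"
```

```text
t23.05 n537.2 t-57.6 z95.6  Fn3.6 Ft-9.2 Fz-1.4 gap0.50 yaw [-1.574  0.101 -0.106]
```

Emit:
{"method": "move_arm", "body": {"offset": [[0, 0, 0.05], [0, 0, 0.05], [0, 0, 0.05], [0, 0, 0.05], [0, 0, 0]], "turn": [[0, 0, 0], [0, 0, 0], [0, 0, 0], [0, 0, 0], [0, 0, 0]], "jaw": [0, 0, 0, 0, 0]}}

```text
clock: 23.47
position: [525.8, -125.1, 95.7]
tool_rot: [-1.575, 0.102, -0.107]
force: [1.9, -11.7, -0.7]
finger_gap: 0.498
```

```bash
python3 -c "
from h import *
st()"
```

```text
t23.47 n537.5 t-57.0 z95.7  Fn3.3 Ft-11.3 Fz-0.7 gap0.50 yaw [-1.575  0.102 -0.107]
```

Emit:
{"method": "move_arm", "body": {"offset": [[0, 0, 0.05], [0, 0, 0.05], [0, 0, 0.05], [0, 0, 0.05], [0, 0, 0]], "turn": [[0, 0, 0], [0, 0, 0], [0, 0, 0], [0, 0, 0], [0, 0, 0]], "jaw": [0, 0, 0, 0, 0]}}

```text
clock: 23.88
position: [526.0, -124.5, 95.8]
tool_rot: [-1.576, 0.102, -0.108]
force: [2.2, -13.4, -0.9]
finger_gap: 0.501
```

```bash
python3 -c "
from h import *
st()"
```

```text
t23.88 n537.6 t-56.4 z95.8  Fn3.9 Ft-13.0 Fz-0.9 gap0.50 yaw [-1.576  0.102 -0.108]
```

Emit:
{"method": "move_arm", "body": {"offset": [[0, 0, 0.05], [0, 0, 0.05], [0, 0, 0.05], [0, 0, 0], [0, 0, 0]], "turn": [[0, 0, 0], [0, 0, 0], [0, 0, 0], [0, 0, 0], [0, 0, 0]], "jaw": [0, 0, 0, 0, 0]}}

```text
clock: 24.3
position: [526.0, -123.5, 95.8]
tool_rot: [-1.577, 0.103, -0.108]
force: [1.7, -13.8, -0.1]
finger_gap: 0.504
```

```bash
python3 -c "
from h import *
st()"
```

```text
t24.30 n537.5 t-55.3 z95.8  Fn3.4 Ft-13.5 Fz-0.1 gap0.50 yaw [-1.577  0.103 -0.108]
```

Emit:
{"method": "move_arm", "body": {"offset": [[0, 0, 0.05], [0, 0, 0.05], [0, 0, 0], [0, 0, 0], [0, 0, 0]], "turn": [[0, 0, 0], [0, 0, 0], [0, 0, 0], [0, 0, 0], [0, 0, 0]], "jaw": [0, 0, 0, 0, 0]}}

```text
clock: 24.72
position: [526.1, -123.1, 95.8]
tool_rot: [-1.577, 0.104, -0.109]
force: [2.0, -14.2, -0.8]
finger_gap: 0.496
```

```bash
python3 -c "
from h import *
st()
cv2.imwrite('pics/t8.png',cv2.resize(read_camera('top')[180:250,215:335,::-1],None,fx=6,fy=6,interpolation=cv2.INTER_CUBIC))
cv2.imwrite('pics/s8.png',cv2.resize(read_camera('side')[160:270,205:315,::-1],None,fx=5,fy=5,interpolation=cv2.INTER_CUBIC))"
```

```text
t24.72 n537.5 t-55.0 z95.8  Fn3.8 Ft-13.9 Fz-0.8 gap0.50 yaw [-1.577  0.104 -0.109]
```

View pics/t8.png

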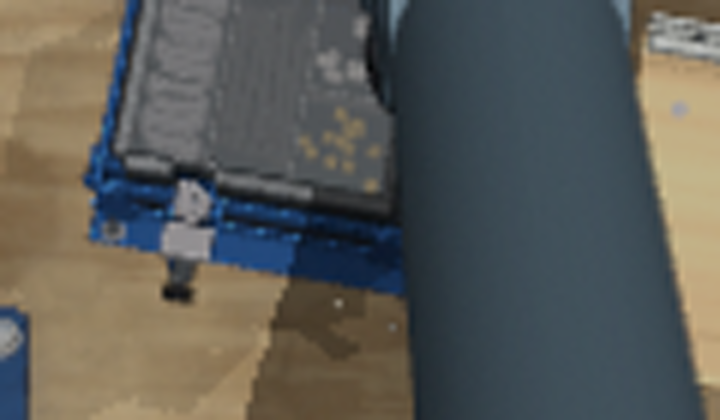

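View pics/s8.png

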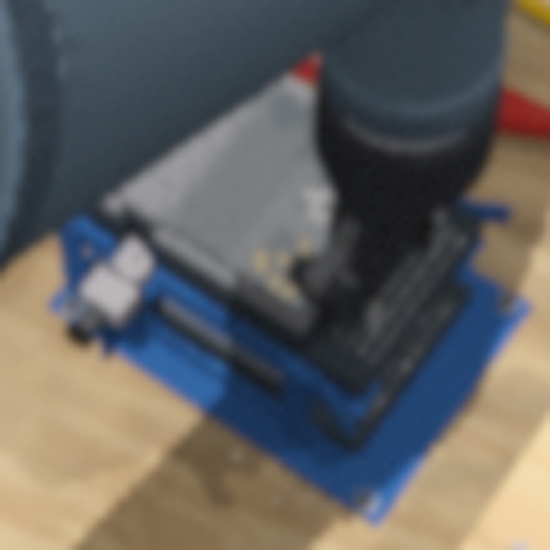

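Emit:
{"method": "move_arm", "body": {"offset": [[0, 0, 0.05], [0, 0, 0.05], [0, 0, 0], [0, 0, 0], [0, 0, 0]], "turn": [[0, 0, 0], [0, 0, 0], [0, 0, 0], [0, 0, 0], [0, 0, 0]], "jaw": [0, 0, 0, 0, 0]}}

```text
clock: 25.23
position: [526.1, -122.8, 95.8]
tool_rot: [-1.578, 0.104, -0.109]
force: [1.3, -16.4, -0.8]
finger_gap: 0.5
```

```bash
python3 -c "
from h import *
st()"
```

```text
t25.23 n537.5 t-54.6 z95.8  Fn3.4 Ft-16.1 Fz-0.8 gap0.50 yaw [-1.578  0.104 -0.109]
```

Emit:
{"method": "move_arm", "body": {"offset": [[0, 0, -0.08], [0, 0, -0.08], [0, 0, -0.08], [0, 0, -0.08], [0, 0, 0]], "turn": [[0, 0, 0], [0, 0, 0], [0, 0, 0], [0, 0, 0], [0, 0, 0]], "jaw": [0, 0, 0, 0, 0]}}

```text
clock: 25.65
position: [526.0, -123.0, 95.6]
tool_rot: [-1.575, 0.102, -0.107]
force: [2.4, -11.6, -0.9]
finger_gap: 0.5
```

```bash
python3 -c "
from h import *
st()"
```

```text
t25.65 n537.4 t-54.9 z95.6  Fn3.8 Ft-11.2 Fz-0.9 gap0.50 yaw [-1.575  0.102 -0.107]
```

Emit:
{"method": "move_arm", "body": {"offset": [[0, 0, -0.08], [0, 0, -0.08], [0, 0, -0.08], [0, 0, -0.08], [0, 0, 0]], "turn": [[0, 0, 0], [0, 0, 0], [0, 0, 0], [0, 0, 0], [0, 0, 0]], "jaw": [0, 0, 0, 0, 0]}}

```text
clock: 26.07
position: [525.4, -123.9, 95.3]
tool_rot: [-1.572, 0.101, -0.105]
force: [2.2, -9.3, -1.6]
finger_gap: 0.495
```

```bash
python3 -c "
from h import *
st()"
```

```text
t26.07 n536.9 t-55.8 z95.3  Fn3.4 Ft-8.9 Fz-1.6 gap0.50 yaw [-1.572  0.101 -0.105]
```

Emit:
{"method": "move_arm", "body": {"offset": [[0, 0, -0.08], [0, 0, -0.08], [0, 0, -0.08], [0, 0, 0], [0, 0, 0]], "turn": [[0, 0, 0], [0, 0, 0], [0, 0, 0], [0, 0, 0], [0, 0, 0]], "jaw": [0, 0, 0, 0, 0]}}

```text
clock: 26.48
position: [524.9, -124.5, 95.1]
tool_rot: [-1.571, 0.101, -0.103]
force: [1.8, -6.3, -0.6]
finger_gap: 0.499
```

```bash
python3 -c "
from h import *
st()"
```

```text
t26.48 n536.5 t-56.5 z95.1  Fn2.6 Ft-6.0 Fz-0.6 gap0.50 yaw [-1.571  0.101 -0.103]
```

Emit:
{"method": "move_arm", "body": {"offset": [[0, 0, -0.08], [0, 0, -0.08], [0, 0, -0.08], [0, 0, 0], [0, 0, 0]], "turn": [[0, 0, 0], [0, 0, 0], [0, 0, 0], [0, 0, 0], [0, 0, 0]], "jaw": [0, 0, 0, 0, 0]}}

```text
clock: 26.9
position: [524.2, -125.0, 94.9]
tool_rot: [-1.569, 0.1, -0.101]
force: [1.6, -5.7, -0.5]
finger_gap: 0.501
```

```bash
python3 -c "
from h import *
st()"
```

```text
t26.90 n535.9 t-57.0 z94.9  Fn2.3 Ft-5.4 Fz-0.5 gap0.50 yaw [-1.569  0.1   -0.101]
```

Emit:
{"method": "move_arm", "body": {"offset": [[0, 0, -0.1], [0, 0, -0.1], [0, 0, -0.1], [0, 0, 0], [0, 0, 0]], "turn": [[0, 0, 0], [0, 0, 0], [0, 0, 0], [0, 0, 0], [0, 0, 0]], "jaw": [0, 0, 0, 0, 0]}}

```text
clock: 27.32
position: [523.2, -125.8, 94.6]
tool_rot: [-1.567, 0.1, -0.098]
force: [0.3, 0.6, 0.0]
finger_gap: 0.499
```

```bash
python3 -c "
from h import *
st()"
```

```text
t27.32 n535.0 t-58.0 z94.6  Fn0.2 Ft0.6 Fz0.0 gap0.50 yaw [-1.567  0.1   -0.098]
```

Emit:
{"method": "move_arm", "body": {"offset": [[0, 0, -0.1], [0, 0, -0.1], [0, 0, -0.1], [0, 0, 0], [0, 0, 0]], "turn": [[0, 0, 0], [0, 0, 0], [0, 0, 0], [0, 0, 0], [0, 0, 0]], "jaw": [0, 0, 0, 0, 0]}}

```text
clock: 27.73
position: [523.2, -130.5, 94.7]
tool_rot: [-1.568, 0.101, -0.101]
force: [0.8, 0.2, -0.3]
finger_gap: 0.499
```

```bash
python3 -c "
from h import *
st()"
```

```text
t27.73 n535.6 t-62.7 z94.7  Fn0.8 Ft0.3 Fz-0.3 gap0.50 yaw [-1.568  0.101 -0.101]
```

Emit:
{"method": "move_arm", "body": {"offset": [[0, -1, 0], [0, -2, 0], [0, -3, 0], [0, -3, 0], [0, -1, 0]], "turn": [[0, 0, 0], [0, 0, 0], [0, 0, 0], [0, 0, 0], [0, 0, 0]], "jaw": [0, 0, 0, 0, 0]}}

```text
clock: 28.15
position: [526.4, -130.6, 200.2]
tool_rot: [-1.57, 0.093, -0.107]
force: [1.4, 0.4, 1.3]
finger_gap: 0.505
```

Emit:
{"method": "move_arm", "body": {"offset": [[0, 0, -3], [0, 0, -4], [0, 0, -4], [0, 0, -4], [0, 0, -4]], "turn": [[0, 0, 0], [0, 0, 0], [0, 0, 0], [0, 0, 0], [0, 0, 0]], "jaw": [0, 0, 0, 0, 0]}}

```text
clock: 28.57
position: [498.5, -320.4, 195.1]
tool_rot: [-1.569, 0.1, -0.1]
force: [0.6, 0.1, -0.1]
finger_gap: 0.505
```

Emit:
{"method": "move_arm", "body": {"offset": [[0, 0, -4], [0, 0, -4], [0, 0, -4], [0, 0, -4], [0, 0, -3]], "turn": [[0, 0, 0], [0, 0, 0], [0, 0, 0], [0, 0, 0], [0, 0, 0]], "jaw": [0, 0, 0, 0, 0]}}

```text
clock: 28.98
position: [472.5, -511.6, 194.6]
tool_rot: [-1.57, 0.104, -0.102]
force: [0.3, -0.8, 0.3]
finger_gap: 0.5
```

Emit:
{"method": "move_arm", "body": {"offset": [[0, 0, -3], [0, 0, -2], [0, 0, 0], [0, 0, 0], [0, 0, 0]], "turn": [[0, 0, 0], [0, 0, 0], [0, 0, 0], [0, 0, 0], [0, 0, 0]], "jaw": [0, 0, 0, 0, 0]}}

```text
clock: 29.4
position: [469.0, -555.4, 194.3]
tool_rot: [-1.566, 0.099, -0.1]
force: [1.3, 0.7, -0.2]
finger_gap: 0.498
```

```bash
python3 -c "
from h import *
st()
t=read_camera('top');s=read_camera('side')
cv2.imwrite('pics/top9.png',t[:,:,::-1]);cv2.imwrite('pics/side9.png',s[:,:,::-1])
o=cv2.imread('pics/top0.png')
f=lambda a:cv2.resize(a[180:250,215:315],None,fx=6,fy=6,interpolation=cv2.INTER_CUBIC)
g=lambda a:cv2.resize(a[190:250,205:265],None,fx=8,fy=8,interpolation=cv2.INTER_CUBIC)
cv2.imwrite('pics/t9.png',cv2.resize(np.hstack([f(o)[:,:600],f(t[:,:,::-1].copy())]),(800,280)))
so=cv2.imread('pics/side0.png'); cv2.imwrite('pics/s9.png',np.hstack([g(so),g(s[:,:,::-1].copy())])[:,:].copy() if 0 else cv2.resize(np.hstack([g(so),g(s[:,:,::-1].copy())]),(800,400)))
cv2.imwrite('pics/t9b.png',f(t[:,:,::-1].copy()))
"
```

```text
t29.40 n536.1 t-491.0 z194.3  Fn1.2 Ft0.8 Fz-0.2 gap0.50 yaw [-1.566  0.099 -0.1  ]
```

View pics/t9.png

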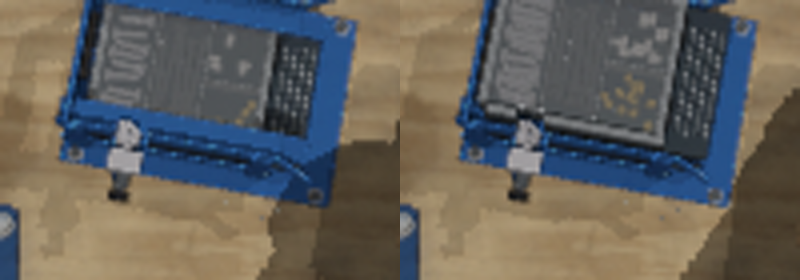

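View pics/s9.png

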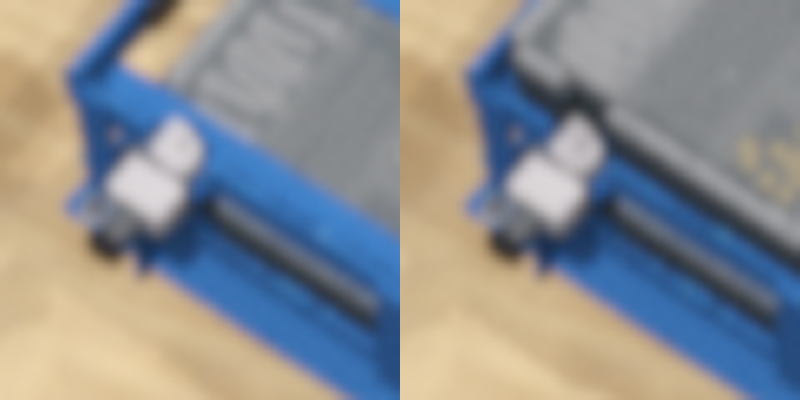

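View pics/t9b.png

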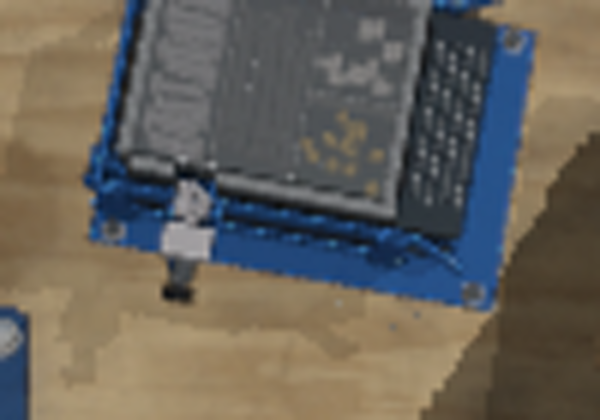

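The bolt looks the same before and after: knob at (119,195) and (519,195) in the two halves of the top pair. Its tip sits in the case's notch. The bystanders are clear, so I'm handing in.

```bash
python3 -c "
from h import *
ctrl.hand_in(); st()
a=cv2.imread('pics/top0.png').astype(int);b=cv2.imread('pics/top9.png').astype(int)
for n,(x0,x1,y0,y1) in dict(pliers=(130,180,175,245),hex=(228,262,146,170)).items(): print(n,abs(a-b)[y0:y1,x0:x1].max(2).mean())"
```

```text
the job is handed in; nothing more can be done
the job is handed in; nothing more can be done
```

The case is home in the upper bay with the catch in its notch, and I handed the job in at about 29 s of the 72 s. No verdict came back.

- **Squaring:** I pushed the case about 23 mm to the fence with two open fingers until the force reached about 9 N and it stopped. The top and side pictures showed it parallel to the fence.
- **Crossing the gap:** I pushed by the tail ledge. The downward press rose to about 13 N while the nose crossed, and I eased it to zero before the tail left the deck. Tool height over the ledge stayed between 94.3 and 95.8 mm, so I felt no sag.
- **Latching:** Passing the catch took about 9 to 10 N and pressing the buffer about 16 N. When I backed off, the push dropped to zero about 2 mm short of where the buffer was first felt, which fits the catch holding the case.

**Last checks:**
- Before-and-after pictures show the bolt in the same, fully out position, with its tip in the case's notch and the case seated between the guides.
- The arm is about 0.4 m clear and touches nothing.
- The hex keys and pliers were never approached. My pixel comparison of them did not run because it came after the hand-in.
- I judged the final position along the rack, to within 3 mm, by feel and from these pictures only. I did not measure it separately.

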